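# Seat the vial, shut the incubator and start it

## Task

One of the four vials in the incubator's heating block stands higher than the others: push it down with the fingertips until it is fully seated, then push the steel sliding cover fully shut, and only then press the larger of the two round console buttons all the way down and let it come back up. Only push and press: do not pull up or lift anything. Leave the smaller button and all the loose things around alone.

Things in the scene. Friction and masses are not known exactly. Their poses are not given: they have to be found in the camera images.
- incubator: white bench incubator, fixed, 270 (x) x 380 (y) x 146 mm high; origin: centre of its underside, on the bench. Front (-x): console deck 95 mm high with two buttons. Behind it a tank with rims and rails 146 mm high; its -y half is under a fixed plate, its +y half opens. In that half a block (top 97 mm high) holds four vials, at own x 20 or 70, own y 85 or 135 mm
- vial (a joint): the one proud vial: how far it stands above its seat (m). 0 = fully seated on a firm stop, starts at about 0.020 to 0.026. It moves only straight up and down, stiffly (about 4 to 5 N), and stays where it is left
- vial_cap (a point): centre of the flat top of the proud vial's black cap (28 mm diameter; amber glass vial 61 mm tall). Seated, this point is 118 mm above the bench, level with the caps of the three other, identical vials, which are fixed; unseated it stands higher. It is in any one of the four places
- cover (a joint): how far the steel sliding cover is open (m). 0 = fully shut against a firm end stop; 0.168 = fully open. It starts 0.130 to 0.165 open. It slides along the incubator's own y, shutting towards +y, with about 3 N of friction, and stays where it is left
- cover_rib (a point): middle of the -y face (the face to push) of the upright rib along the +y edge of the sliding cover. Rib: 124 mm long along the incubator's x, 12 mm thick, 25 mm high above the cover plate, whose top is 140 mm above the bench and runs 158 mm back (-y) from this face. The point is about 152 mm above the bench; when shut it is at own x 42, y 160 mm of the incubator
- start (a joint): travel of the larger (start) button (m): 0 = up, 0.006 = fully down, spring return, about 4 N to press fully. Pressed when beyond 0.004
- start_top (a point): centre of the top of the larger round white button (32 mm diameter) on the console. It may be at the +y or at the -y end of the console (own y about +110 or -110 mm)
- mode (a joint): travel of the smaller button (m): 0 = up, 0.004 = fully down. Not to be pressed
- mode_top (a point): centre of the top of the smaller round white button (16 mm diameter), at the other end of the console
- spare_vial: loose spare vial standing on the console between the buttons, 28 mm diameter, 61 mm tall; origin: centre of its underside
- bottle: loose reagent bottle standing beside the incubator's +y side, 64 mm diameter, 130 mm tall; origin: centre of its underside
- block_rack: loose blue tube rack without tubes beside the incubator's -y side, 160 x 90 x 45 mm; origin: centre of its underside
- beaker: loose empty glass beaker beside the incubator's +y side, 70 mm diameter, 90 mm tall; origin: centre of its underside
- jar: loose amber jar behind the incubator (+x side), 60 mm diameter, 75 mm tall; origin: centre of its underside

How it is judged:
On the way, in this order (a step that is already met when the one before it is completed fails the run):
1. the proud vial is fully seated (within 3 mm) (value of joint vial below 0.003 m), for 0.2 s.
2. the sliding cover is fully shut (within 4 mm) with the vial seated (value of joint cover below 0.004 m and value of joint vial below 0.003 m), for 0.2 s.
3. the larger button is pressed down more than 4 mm with the cover shut (value of joint start above 0.004 m and value of joint cover below 0.004 m), for 0.05 s.
At the end, for the whole second after the job is handed in: the vial is seated (within 3 mm), the cover is shut (within 4 mm), the larger button has come back up, the smaller button is up, and every loose thing stands upright within 20 mm of where it began (all of step 2 and value of joint start below 0.0015 m and value of joint mode below 0.001 m and linear speed of spare_vial below 0.01 m/s and angle between each of spare_vial, bottle, block_rack, beaker, jar's own z axis and vertical below 0.15 rad and distance of each of spare_vial, bottle, block_rack, beaker, jar from where it was at the start of the episode below 0.02 m); the robot touches nothing.
It fails at once if the vial is pulled up out of the block (more than 32 mm above its seat) (value of joint vial above 0.032 m).
It fails at once if the cover is driven against the proud vial (less than 95 mm open while the vial stands more than 6 mm proud) (value of joint cover below 0.095 m and value of joint vial above 0.006 m).
It fails at once if the smaller button is pressed, or the larger one before the cover is shut (value of joint mode above 0.002 m or (value of joint start above 0.003 m and value of joint cover above 0.006 m)).
It fails at once if the vial or the cover is squeezed or shoved with more than 45 N (contact force between the fingers and vial above 45 N or contact force between the fingers and cover above 45 N).
It fails at once if a loose thing is lifted, tipped or pushed more than 20 mm (distance of any of spare_vial, bottle, block_rack, beaker, jar from where it was at the start of the episode above 0.02 m or angle between any of spare_vial, bottle, block_rack, beaker, jar's own z axis and vertical above 0.35 rad).
It also fails if it takes over 51 s, if anything falls off the work surface, if the arm or the gripper's body presses on something with over 40 N, if the wrist force passes 120 N, or if a joint passes its speed limit or range.

## Robot

A 6-joint arm with a two-finger parallel gripper is mounted at the origin on the work surface. World frame = base frame: x ahead of the robot, y to its left, z up, the work surface at z = 0. Lengths are in m, angles in rad, forces in N, time in s.
With the tool pointing down it reaches from about 0.35 to 0.775 m from the base axis. Payload 7.3 kg.
Tool frame: the origin (TCP) lies on the centre line of the jaws, within the pads' length; the fingertips stand 11 mm ahead of it and the grasp point (between the pads) lies 8 mm behind it; z points along the fingers, y is the direction in which the jaws open and shut (so a half turn about z gives the same grasp; the last joint's range is limited). The gripper opens to 92 mm and grips with 3 to 60 N. Pads are 19 mm wide; open, the fingers measure 130 mm over their backs; the gripper's body (75 mm by 190 mm) begins 47 mm behind the grasp point.
Start: joints at [1.189, 0.342, 1.524, -0, 1.275, -0.146], TCP at [0.123, 0.51, 0.238] pointing down, gripper open.
Joint ranges: [-2.53, 2.53], [-0.77, 2.02], [0.04, 2.7], [-1, 4.14], [0.28, 2.66], [-3.11, 3.11]. Speed limits (rad/s): [2.57, 2.57, 3.14, 3.14, 3.14, 3.14].

## Interface

Orientations are given as [roll, pitch, yaw] about the fixed x, y, z axes, in that order (R = Rz(yaw) Ry(pitch) Rx(roll)).
In Python, from cell import robot gives the robot as it stands.
- The arm moves only by the tool jog_arm, never from a script. Its argument "deltas" is one flat list of numbers, 6 for each row, row after row: the shift along the world's x, y, z in units of 0.1 m (1.0 is 0.1 m), then the turn, a rotation vector about the world's x, y, z in units of 90 degrees (1.0 is 90 degrees). A call has 1 to 5 rows; each row is the pose to reach, as a shift and turn from the pose commanded when the call began; what a row does not reach only later rows make up. A row lasts 1/12 s, in which the tool goes at most 41.7 mm and 7.16 degrees, less where a joint would pass 70% of its speed; a pose out of reach is approached as far as the arm can. A call with a number of a shift or a turn outside -1 to 1 is refused whole. A call with a gripper value outside its range is refused whole. "claw" is the opening, from 0 (shut) to 1 (fully open), set as the call begins (left out, the last holds). The fingers move at their own pace and stop on an object; "newtons" is the grip in N (left out, the last holds). Time passes only in rows, so rows that repeat a pose let the fingers close. It gives the time, the measured TCP pose, the force and the opening at its end, in the units of the state.
- robot.observe(): the state, without advancing time (a new reading comes with each control period).
- robot.read_camera(name): name is "side" or "top"; returns the picture (480x640x3 uint8, red, green, blue); there is no depth.
- robot.camera_params(name): a dict with "fx", "fy", "cx", "cy" (pixels), "R" (3x3) and "t" (3): a world point X has camera coordinates R X + t. Camera axes: x right, y down, z forward; pixel columns grow to the right and rows downward; lengths in m; the calibration is good to about 2 mm. A picture is of the moment at which its call begins. camera_params takes no time and is no camera call.
- robot.hand_in(): hands the job in, once; it reports no verdict.
The state is a dict: "time": time; "qpos": joint angles; "qvel": joint speeds; "joint_efforts": joint torques, N m; "tool_pos": TCP position; "tool_rot": TCP orientation; "contact_force": force on the tool from outside, world axes, zero at the start; "torque": the same for the moment, N m; "opening": finger opening in m.
Only numpy, scipy, OpenCV 4.12 (cv2) and the standard library are available. Lean on these libraries where they do the work, as an engineer would, in place of code of your own. Each camera call takes 0.05 s, during which the arm holds its last target. There are 200 camera calls.

## Working session

There is one attempt and no reset: what is moved stays moved. The work goes in short steps, Python scripts to look and compute and a tool call to move; the robot and the scene stay as the last step left them, time stands still between calls to the robot, and variables do not carry over. Pictures are saved under pics/ and viewed, about 8 in all and at most 12, crops included, and the job is handed in when it is done.

Besides the shell and the picture viewer there is one more tool, called after "Call:" in YAML: its name, and indented under it one key for each argument. jog_arm: Moves the arm, as the interface text tells. Its arguments: {"type":"object","properties":{"deltas":{"type":"array","items":{"type":"number"}},"claw":{"type":"number"},"newtons":{"type":"number"}},"required":["deltas"]}

```bash
mkdir -p pics; ls; python3 - <<'E'
from cell import robot
import cv2
for n in("top","side"):
    im=robot.read_camera(n); cv2.imwrite(f"pics/{n}0.png",im[:,:,::-1])
    p=robot.camera_params(n); print(n,{k:__import__('numpy').round(v,4).tolist() for k,v in p.items()})
print(robot.observe())
E
```

```text
pics
top {'fx': 565.7252, 'fy': 565.7252, 'cx': 324.9661, 'cy': 245.698, 'R': [[-0.0234, -0.9996, 0.0147], [-0.986, 0.0207, -0.1654], [0.1651, -0.0184, -0.9861]], 't': [-0.0109, 0.6073, 1.0525]}
side {'fx': 526.3945, 'fy': 526.3945, 'cx': 320.2708, 'cy': 248.095, 'R': [[-0.9574, -0.288, -0.0224], [-0.1745, 0.6384, -0.7497], [0.2302, -0.7138, -0.6614]], 't': [0.5484, 0.1953, 0.8083]}
{'time': 0.1, 'qpos': array([ 1.18901059e+00,  3.42654540e-01,  1.52492469e+00,  3.58957647e-07,
        1.27539497e+00, -1.45966053e-01]), 'qvel': array([ 0.00038454,  0.00118313, -0.00410057,  0.00060671,  0.00054621,
       -0.00146455]), 'joint_efforts': array([-1.91292980e-05, -4.32001770e+01, -2.44697052e+01,  7.17441109e-02,
        5.25542046e-02, -8.88277100e-05]), 'tool_pos': array([0.12249079, 0.51015234, 0.23711256]), 'tool_rot': array([-3.14022585e+00, -2.01282658e-04,  2.90577273e+00]), 'contact_force': array([-0.10551692,  0.41196122, -0.33133218]), 'torque': array([-0.02166359, -0.03771801, -0.04444486]), 'opening': 0.09183135589564531}
```

View pics/top0.png

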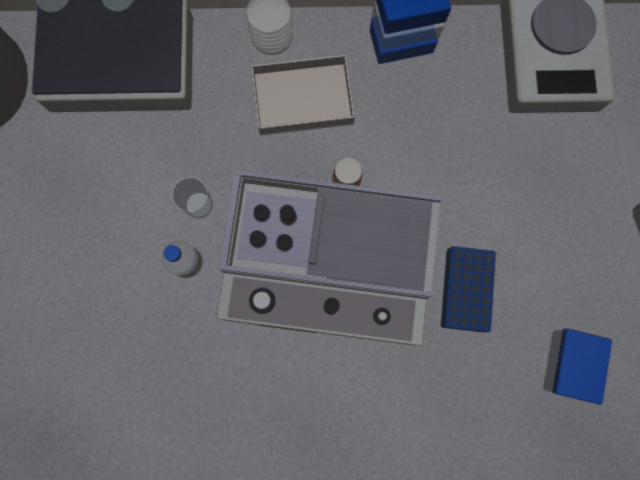

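View pics/side0.png

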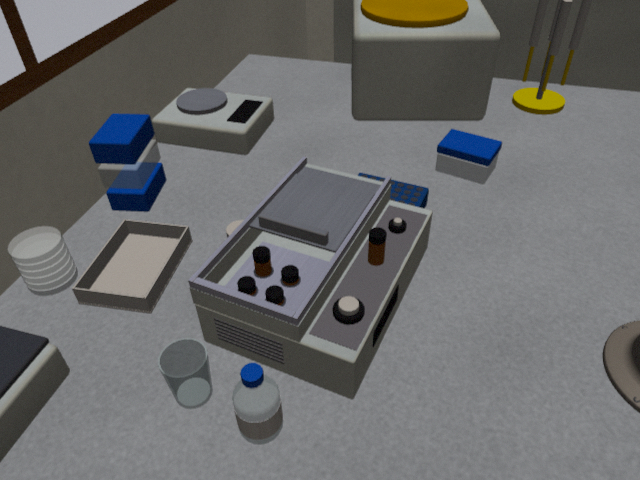

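The top view shows vial caps at about (262,213), (288,214), (258,239) and (285,242). The large button is at (262,300), the mode button at (382,316) and the rib at about (318,230). The side view shows the proud vial at (262,255), which is the rear, inner place (own x 70, y 85).

```bash
cat > h.py <<'E'
import numpy as np, cv2
from cell import robot
P={n:robot.camera_params(n) for n in("top","side")}
def ray(n,uv):
    p=P[n];R=np.array(p["R"]);t=np.array(p["t"])
    d=R.T@np.array([(uv[0]-p["cx"])/p["fx"],(uv[1]-p["cy"])/p["fy"],1]);return -R.T@t,d
def plane(n,uv,z):
    c,d=ray(n,uv);return c+d*(z-c[2])/d[2]
def tri(a,b):
    c1,d1=ray("top",a);c2,d2=ray("side",b)
    s=np.linalg.lstsq(np.c_[d1,-d2],c2-c1,rcond=None)[0]
    p,q=c1+s[0]*d1,c2+s[1]*d2;return (p+q)/2,np.linalg.norm(p-q)
def blobs(im,mask,box,amin=15):
    x0,y0,x1,y1=box;n,l,st,c=cv2.connectedComponentsWithStats(mask[y0:y1,x0:x1].astype(np.uint8))
    return [(np.round(c[i]+[x0,y0],1).tolist(),st[i].tolist()) for i in range(1,n) if st[i][4]>=amin]
E
python3 - <<'E'
from h import *
for n,b1,b2 in(("top",(243,195,312,262),(240,282,400,328)),("side",(230,240,305,306),(325,205,415,325))):
    im=cv2.imread(f"pics/{n}0.png");g=im.max(2)
    print(n,"dark",*blobs(im,g<40,b1),sep="\n ");print("white",*blobs(im,im.min(2)>140,b2,8),sep="\n ")
t=cv2.imread("pics/top0.png")[165:350,210:445]; s=cv2.imread("pics/side0.png")[155:375,195:440]
cv2.imwrite("pics/ct.png",cv2.resize(t,None,fx=3.2,fy=3.2,interpolation=3));cv2.imwrite("pics/cs.png",cv2.resize(s,None,fx=2.7,fy=2.7,interpolation=3))
E
```

```text
top
 dark
 ([257.9, 209.9], [12, 12, 7, 8, 19])
 ([263.3, 216.6], [14, 17, 12, 8, 29])
 ([288.9, 218.3], [39, 19, 13, 8, 33])
 ([259.7, 242.7], [11, 43, 11, 8, 25])
 ([286.0, 247.1], [37, 48, 11, 7, 19])
white
 ([261.3, 299.9], [15, 11, 14, 14, 154])
 ([382.1, 316.0], [140, 32, 5, 5, 19])
side
 dark
 ([261.1, 255.3], [23, 7, 17, 21, 257])
 ([289.6, 274.4], [52, 26, 17, 18, 257])
 ([246.6, 284.9], [8, 37, 18, 17, 248])
 ([274.5, 294.5], [36, 46, 18, 18, 263])
white
 ([380.6, 215.1], [49, 0, 14, 22, 31])
 ([405.8, 206.7], [68, 0, 22, 6, 66])
 ([397.6, 219.6], [70, 13, 6, 4, 17])
 ([345.7, 270.7], [0, 31, 43, 70, 111])
 ([412.8, 244.4], [86, 36, 4, 8, 10])
 ([328.3, 255.5], [0, 46, 10, 11, 71])
 ([404.2, 260.8], [75, 47, 10, 18, 24])
 ([396.7, 275.4], [69, 66, 6, 10, 11])
 ([348.2, 303.2], [14, 92, 19, 14, 202])
 ([372.9, 320.9], [46, 112, 5, 8, 9])
```

View pics/ct.png

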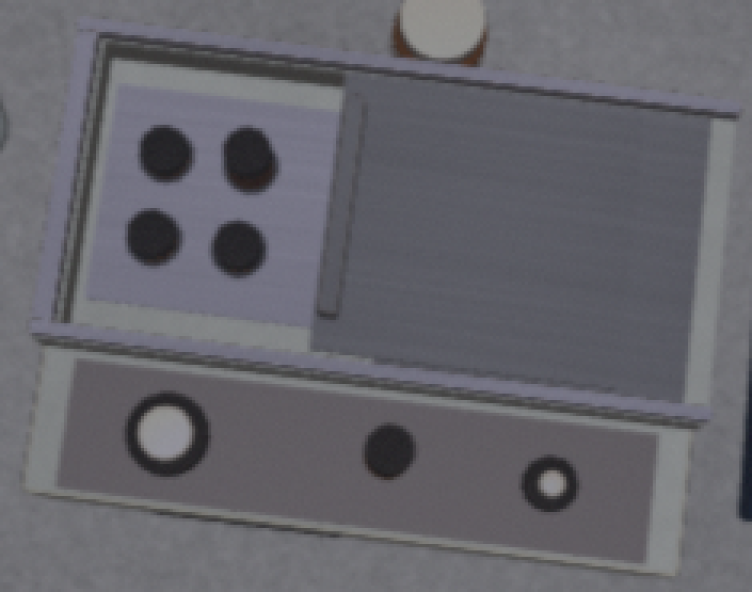

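View pics/cs.png

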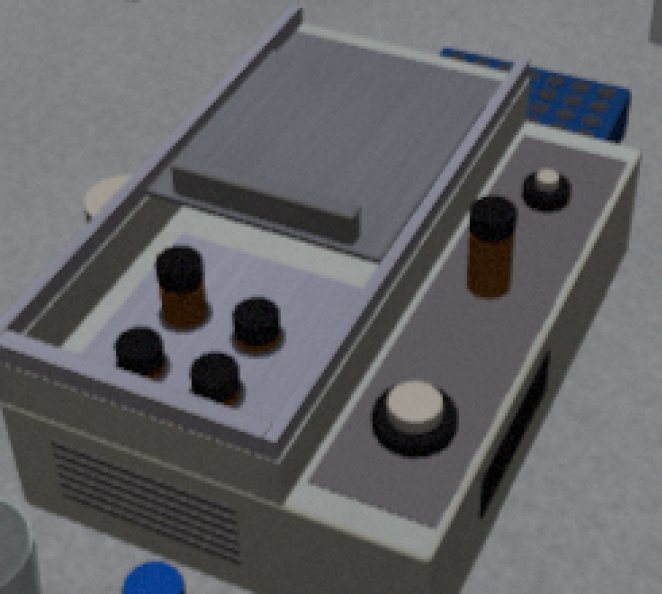

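Crops: in the top view the proud cap is at crop (248,150), the button at (165,433), and the rib's -y top edge runs (365,97) to (336,318). In the side view the proud cap top is at (180,258) and the button top at (415,396).

```bash
cat >> h.py <<'E'
T=lambda x,y:(210+(x+.5)/3.2-.5,165+(y+.5)/3.2-.5)
S=lambda x,y:(195+(x+.5)/2.7-.5,155+(y+.5)/2.7-.5)
E
python3 - <<'E'
from h import *
D=dict(proud=((248,150),(180,256)),c20_85=((239,249),(258,307)),c70_135=((165,153),(140,338)),c20_135=((152,237),(216,365)),start=((165,433),(415,394)),mode=((551,483),(547,175)),
 rib_end=((352,92),(177,170)))
W={}
for k,(a,b) in D.items():
    p,e=tri(T(*a),S(*b));W[k]=p;print(k,p.round(4),"err",round(e,4))
# planar fit own->world with fixed caps (z=.118) & console buttons
own=np.array([[.02,.085],[.07,.135],[.02,.135],[.07,.085]])
w=np.array([plane("top",T(*D[k][0]),.118)[:2] for k in("c20_85","c70_135","c20_135")]+[plane("top",T(*D["proud"][0]),W["proud"][2])[:2]])
oc,wc=own.mean(0),w.mean(0);H=(own-oc).T@(w-wc)
yaw=np.arctan2(H[0,1]-H[1,0],H[0,0]+H[1,1]);print("yaw caps",yaw)
d=W["start"]-W["mode"];print("yaw buttons",np.arctan2(-d[0],d[1]))
# rims, z=.146: front rim outer edge & rear rim
for n,a,b in(("front",(35,325),(705,408)),("rear",(82,22),(738,105))):
    p,q=plane("top",T(*a),.146),plane("top",T(*b),.146);e=p-q;print(n,p.round(4),q.round(4),"yaw",np.arctan2(-e[0],e[1]))
for a in((366,97),(336,319),(351,208)):print("rib -y top",plane("top",T(*a),.165).round(4))
Rm=np.array([[np.cos(yaw),-np.sin(yaw)],[np.sin(yaw),np.cos(yaw)]]);o=wc-Rm@oc;print("origin",o)
for k,p in W.items():print(k,"own",(Rm.T@(p[:2]-o)).round(4))
for x,y in((366,97),(336,319)):print("rib own",(Rm.T@(plane("top",T(x,y),.165)[:2]-o)).round(4))
E
```

```text
proud [0.6546 0.0438 0.1427] err 0.0015
c20_85 [0.6034 0.0511 0.1206] err 0.0015
c70_135 [0.6604 0.093  0.1202] err 0.0015
c20_135 [0.6115 0.1006 0.1193] err 0.0011
start [0.4988 0.0935 0.1207] err 0.0003
mode [ 0.4659 -0.1226  0.1149] err 0.001
rib_end [ 0.6811 -0.0159  0.1566] err 0.006
yaw caps -0.1372658738092095
yaw buttons -0.15081198605181279
front [0.5581 0.1623 0.146 ] [ 0.5042 -0.2054  0.146 ] yaw -0.1456014694845473
rear [0.7308 0.1369 0.146 ] [ 0.6751 -0.2334  0.146 ] yaw -0.1492985715757259
rib -y top [ 0.6789 -0.0227  0.165 ]
rib -y top [ 0.5553 -0.0036  0.165 ]
rib -y top [ 0.6164 -0.0131  0.165 ]
origin [ 0.57281764 -0.03064331]
proud own [0.0708 0.0849]
c20_85 own [0.0191 0.0851]
c70_135 own [0.0699 0.1345]
c20_135 own [0.0203 0.1353]
start own [-0.0903  0.1128]
mode own [-0.0933 -0.1057]
rib_end own [0.1052 0.0295]
rib own [0.104  0.0224]
rib own [-0.021   0.0244]
```

Proud cap top measured at (0.655, 0.044), z 0.143, about 24 mm proud. The incubator yaw is about -0.148 rad. I'll shut the fingers and move above the cap.

Call:
jog_arm:
  deltas: [0.3,-0.26,0,0,0,0.02,0.6,-0.52,0,0,0,0.04,0.89,-0.78,0,0,0,0.056]
  claw: 0

```text
time: 0.35
tool_pos: [0.212, 0.4315, 0.2372]
tool_rot: [-3.141, -0.0, 2.998]
contact_force: [0.7, 0.5, 0.8]
opening: 0.0763
```

Call:
jog_arm:
  deltas: [0.3,-0.26,0,0,0,0,0.6,-0.52,0,0,0,0,0.89,-0.78,0,0,0,0]

```text
time: 0.6
tool_pos: [0.3016, 0.3529, 0.2375]
tool_rot: [-3.141, -0.0, 2.994]
contact_force: [0.8, -0.0, 0.3]
opening: 0.0565
```

Call:
jog_arm:
  deltas: [0.3,-0.26,0,0,0,0,0.6,-0.52,0,0,0,0,0.89,-0.78,0,0,0,0]

```text
time: 0.85
tool_pos: [0.3907, 0.2748, 0.2376]
tool_rot: [-3.142, -0.0, 2.994]
contact_force: [0.6, 0.4, -0.9]
opening: 0.0365
```

Call:
jog_arm:
  deltas: [0.3,-0.26,0,0,0,0,0.6,-0.52,0,0,0,0,0.89,-0.78,0,0,0,0]

```text
time: 1.1
tool_pos: [0.4798, 0.1968, 0.2375]
tool_rot: [-3.142, -0.0, 2.993]
contact_force: [0.2, 0.9, 0.4]
opening: 0.0165
```

Call:
jog_arm:
  deltas: [0.3,-0.26,0,0,0,0,0.6,-0.52,0,0,0,0,0.88,-0.77,0,0,0,0]

```text
time: 1.35
tool_pos: [0.5678, 0.1197, 0.2373]
tool_rot: [-3.142, -0.001, 2.993]
contact_force: [0.7, 1.9, 0.1]
opening: 0.0008
```

Call:
jog_arm:
  deltas: [0.3,-0.26,0,0,0,0,0.6,-0.52,0,0,0,0,0.87,-0.76,0,0,0,0,0.87,-0.76,-0.3,0,0,0,0.87,-0.76,-0.6,0,0,0]

```text
time: 1.77
tool_pos: [0.6559, 0.0432, 0.1777]
tool_rot: [3.141, 0.004, 2.991]
contact_force: [-0.3, -0.4, -0.4]
opening: 0.0003
```

Call:
jog_arm:
  deltas: [0,0,0,0,0,0]

```text
time: 1.85
tool_pos: [0.6505, 0.0448, 0.1705]
tool_rot: [-3.141, -0.013, 2.992]
contact_force: [-1.1, 1.0, -0.7]
opening: 0.0004
```

```bash
python3 - <<'E'
from h import *
a=robot.read_camera("side")[:,:,::-1][195:345,170:370];b=robot.read_camera("top")[:,:,::-1][165:315,210:410]
cv2.imwrite("pics/p1.png",cv2.resize(np.vstack([a,b]),None,fx=2,fy=2,interpolation=3))
print(robot.observe()["tool_pos"])
E
```

```text
[0.65292159 0.04559314 0.17685045]
```

View pics/p1.png

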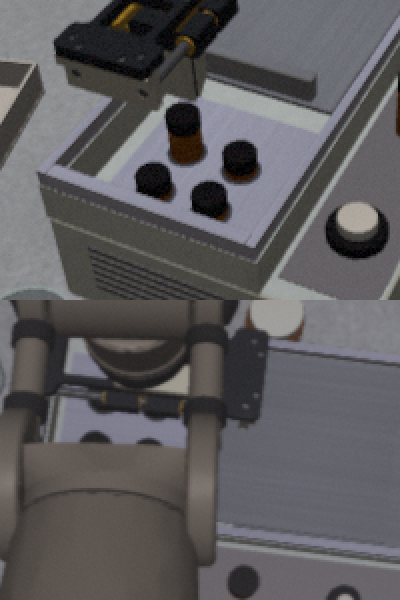

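The side view shows the shut fingers right above the proud cap, cap top at (183,108) in the crop. I'll press down.

Call:
jog_arm:
  deltas: [0,0,-0.1,0,0,0,0,0,-0.18,0,0,0,0,0,-0.24,0,0,0,0,0,-0.28,0,0,0,0,0,-0.32,0,0,0]

```text
time: 2.37
tool_pos: [0.6537, 0.0458, 0.1463]
tool_rot: [3.141, 0.001, 2.994]
contact_force: [-1.5, 1.6, 5.2]
opening: 0.0005
```

Call:
jog_arm:
  deltas: [0,0,-0.03,0,0,0,0,0,-0.06,0,0,0,0,0,-0.08,0,0,0,0,0,-0.1,0,0,0]

```text
time: 2.7
tool_pos: [0.6537, 0.0457, 0.1358]
tool_rot: [3.141, 0.0, 2.994]
contact_force: [-1.2, 1.9, 4.0]
opening: 0.0007
```

Call:
jog_arm:
  deltas: [0,0,-0.02,0,0,0,0,0,-0.04,0,0,0,0,0,-0.05,0,0,0,0,0,-0.06,0,0,0]

```text
time: 3.03
tool_pos: [0.6537, 0.0457, 0.1296]
tool_rot: [3.141, 0.0, 2.994]
contact_force: [-1.5, 2.4, 3.5]
opening: 0.0006
```

Call:
jog_arm:
  deltas: [0,0,-0.01,0,0,0,0,0,-0.01,0,0,0]

```text
time: 3.2
tool_pos: [0.6537, 0.0457, 0.1293]
tool_rot: [3.141, 0.001, 2.994]
contact_force: [-2.6, 3.6, 6.1]
opening: 0.0007
```

Call:
jog_arm:
  deltas: [0,0,-0.01,0,0,0,0,0,-0.01,0,0,0]

```text
time: 3.37
tool_pos: [0.6538, 0.0457, 0.1292]
tool_rot: [3.141, 0.001, 2.994]
contact_force: [-4.0, 3.0, 11.0]
opening: 0.0006
```

Call:
jog_arm:
  deltas: [0,0,-0.01,0,0,0,0,0,-0.01,0,0,0]

```text
time: 3.53
tool_pos: [0.6539, 0.0456, 0.1291]
tool_rot: [3.141, 0.002, 2.994]
contact_force: [-6.4, 1.8, 15.7]
opening: 0.0003
```

Firm stop at TCP z 0.1291 (tip at 0.118, force rising), so the vial is seated. Now up, and over behind the rib.

Call:
jog_arm:
  deltas: [0,0,0.3,0,0,0,0,0,0.7,0,0,0,0,0,0.8,0,0,0]

```text
time: 3.78
tool_pos: [0.6558, 0.0449, 0.2124]
tool_rot: [3.142, 0.009, 2.994]
contact_force: [1.6, 0.2, 0.5]
opening: 0.0004
```

Call:
jog_arm:
  deltas: [-0.14,-0.33,0,0,0,0,-0.28,-0.66,0,0,0,0,-0.44,-1.0,0,0,0,0,-0.44,-1.0,0,0,0,0]

```text
time: 4.12
tool_pos: [0.6075, -0.0605, 0.2065]
tool_rot: [-3.138, -0.001, 2.989]
contact_force: [0.4, -1.2, 0.2]
opening: 0.0004
```

```bash
python3 - <<'E'
from h import *
a=robot.read_camera("side")[:,:,::-1][155:345,195:435]
cv2.imwrite("pics/p2.png",cv2.resize(a,None,fx=2.7,fy=2.7,interpolation=3))
print(robot.observe()["tool_pos"])
E
```

```text
[ 0.60868324 -0.05797851  0.20660564]
```

View pics/p2.png

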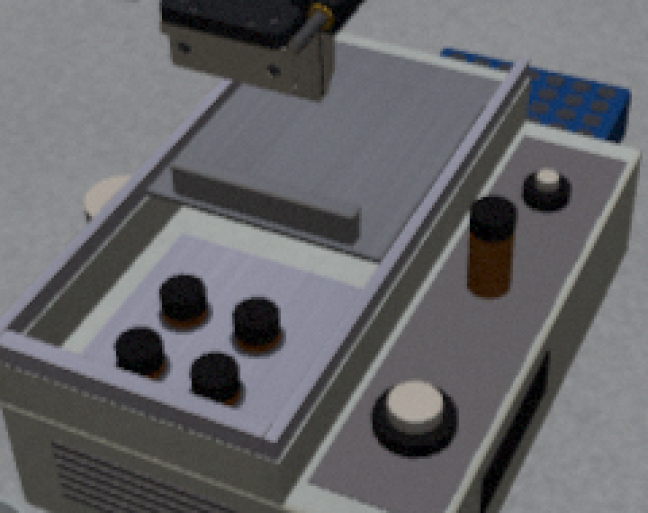

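```bash
python3 - <<'E'
from h import *
p=P["side"]
for q in((.6087,-.058,.1956),(.6087,-.058,.2616),(.617,-.013,.165),(.6115,.1006,.118)):
    c=np.array(p["R"])@q+p["t"];u=p["fx"]*c[0]/c[2]+p["cx"];v=p["fy"]*c[1]/c[2]+p["cy"];print((u-195)*2.7,(v-155)*2.7)
E
```

```text
301.92341075559693 95.11802013223964
297.40895048457725 0.6722212111786576
267.70668103105027 177.2096520510904
216.23809577642479 365.7859716672617
```

```bash
python3 - <<'E'
from h import *
p=P["side"];ex=np.array([.989,-.1475,0]);ey=np.array([.1475,.989,0])
t=np.array([.6087,-.058,.1956])
def pr(q):
    c=np.array(p["R"])@q+p["t"];return round((p["fx"]*c[0]/c[2]+p["cx"]-195)*2.7),round((p["fy"]*c[1]/c[2]+p["cy"]-155)*2.7)
print("fingers",[pr(t+a*ex+b*ey+[0,0,h]) for h in(0,.066) for a in(-.0095,.0095) for b in(-.019,.019)])
print("body",[pr(t+a*ex+b*ey+[0,0,h]) for h in(.066,) for a in(-.0375,.0375) for b in(-.095,.095)])
E
```

```text
fingers [(330, 82), (302, 116), (302, 75), (274, 108), (327, -12), (297, 21), (297, -18), (268, 13)]
body [(422, -62), (281, 104), (311, -85), (157, 72)]
```

All four caps are now level in the picture (proud one at crop (184,285)), and the geometry check matches the gripper's position behind the rib. Lowering behind the rib.

Call:
jog_arm:
  deltas: [0,0,-0.2,0,0,0,0,0,-0.35,0,0,0,0,0,-0.45,0,0,0,0,0,-0.45,0,0,0]

```text
time: 4.5
tool_pos: [0.6087, -0.0537, 0.159]
tool_rot: [3.141, -0.004, 2.994]
contact_force: [-0.2, -0.0, -0.1]
opening: 0.0005
```

Call:
jog_arm:
  deltas: [0.02,0.1,0,0,0,0,0.03,0.2,0,0,0,0,0.04,0.25,0,0,0,0,0.045,0.3,0,0,0,0]

```text
time: 4.83
tool_pos: [0.6148, -0.0238, 0.1627]
tool_rot: [-3.141, 0.002, 2.995]
contact_force: [0.3, -3.2, 1.6]
opening: 0.0006
```

Call:
jog_arm:
  deltas: [0.015,0.1,0,0,0,0,0.035,0.22,0,0,0,0,0.05,0.34,0,0,0,0,0.07,0.46,0,0,0,0,0.085,0.56,0,0,0,0]

```text
time: 5.25
tool_pos: [0.6234, 0.0328, 0.1624]
tool_rot: [3.141, 0.002, 2.994]
contact_force: [1.0, -3.7, 2.8]
opening: 0.0002
```

Call:
jog_arm:
  deltas: [0.015,0.1,0,0,0,0,0.03,0.2,0,0,0,0,0.05,0.32,0,0,0,0,0.065,0.42,0,0,0,0,0.075,0.5,0,0,0,0]

```text
time: 5.67
tool_pos: [0.6303, 0.0828, 0.1617]
tool_rot: [3.141, 0.0, 2.994]
contact_force: [1.5, -3.5, 2.0]
opening: 0.0003
```

Around 20 mm left; going slowly to the stop.

Call:
jog_arm:
  deltas: [0.01,0.05,0,0,0,0,0.015,0.1,0,0,0,0,0.02,0.14,0,0,0,0,0.024,0.16,0,0,0,0]

```text
time: 6.0
tool_pos: [0.6324, 0.098, 0.1615]
tool_rot: [3.141, -0.0, 2.994]
contact_force: [0.8, -3.0, 1.5]
opening: 0.0003
```

Call:
jog_arm:
  deltas: [0,0.015,0,0,0,0,0,0.02,0,0,0,0]

```text
time: 6.17
tool_pos: [0.6326, 0.0995, 0.1616]
tool_rot: [3.142, -0.0, 2.994]
contact_force: [1.3, -3.9, 0.9]
opening: 0.0005
```

Call:
jog_arm:
  deltas: [0,0.015,0,0,0,0,0,0.02,0,0,0,0]

```text
time: 6.33
tool_pos: [0.6325, 0.1014, 0.1616]
tool_rot: [3.142, -0.0, 2.993]
contact_force: [1.5, -2.4, -0.2]
opening: 0.0001
```

Call:
jog_arm:
  deltas: [0,0.015,0,0,0,0,0,0.02,0,0,0,0]

```text
time: 6.5
tool_pos: [0.6325, 0.1035, 0.1616]
tool_rot: [3.141, -0.0, 2.994]
contact_force: [2.9, -2.8, 0.2]
opening: 0.0006
```

Call:
jog_arm:
  deltas: [0,0.015,0,0,0,0,0,0.02,0,0,0,0]

```text
time: 6.67
tool_pos: [0.6324, 0.1057, 0.1616]
tool_rot: [3.141, -0.0, 2.994]
contact_force: [1.7, -3.1, 0.6]
opening: 0.0003
```

Call:
jog_arm:
  deltas: [0,0.015,0,0,0,0,0,0.02,0,0,0,0]

```text
time: 6.83
tool_pos: [0.6325, 0.1077, 0.1617]
tool_rot: [3.142, -0.0, 2.994]
contact_force: [1.9, -4.5, -1.0]
opening: 0.0003
```

Call:
jog_arm:
  deltas: [0,0.015,0,0,0,0,0,0.02,0,0,0,0]

```text
time: 7.0
tool_pos: [0.6325, 0.1079, 0.1617]
tool_rot: [-3.139, 0.0, 2.994]
contact_force: [1.3, -10.7, 1.2]
opening: 0.0004
```

Call:
jog_arm:
  deltas: [0,0.015,0,0,0,0,0,0.02,0,0,0,0]

```text
time: 7.17
tool_pos: [0.6325, 0.108, 0.1617]
tool_rot: [-3.136, 0.0, 2.993]
contact_force: [0.3, -16.9, 0.3]
opening: 0.0006
```

Call:
jog_arm:
  deltas: [0,0.015,0,0,0,0,0,0.02,0,0,0,0]

```text
time: 7.33
tool_pos: [0.6325, 0.1082, 0.1618]
tool_rot: [-3.133, 0.0, 2.992]
contact_force: [0.8, -22.8, 2.4]
opening: 0.0006
```

Firm stop at TCP y 0.108 (force rose to 23 N). Backing off, rising and moving over the button, then looking.

Call:
jog_arm:
  deltas: [-0.03,-0.2,0,0,0,0,-0.03,-0.2,0.3,0,0,0,-0.03,-0.2,0.45,0,0,0,-0.03,-0.2,0.45,0,0,0]

```text
time: 7.67
tool_pos: [0.6307, 0.0942, 0.2106]
tool_rot: [3.139, 0.005, 2.994]
contact_force: [-0.1, 0.7, 1.0]
opening: 0.0004
```

Call:
jog_arm:
  deltas: [-0.35,0.02,0,0,0,0,-0.7,0.03,0,0,0,0,-1.0,0.04,0,0,0,0]

```text
time: 7.92
tool_pos: [0.5266, 0.0984, 0.2051]
tool_rot: [3.141, -0.004, 2.994]
contact_force: [1.1, -0.1, -0.2]
opening: 0.0007
```

Call:
jog_arm:
  deltas: [-0.3,0,0,0,0,0,-0.3,0,0,0,0,0,-0.3,0,0,0,0,0]

```text
time: 8.17
tool_pos: [0.498, 0.0983, 0.2065]
tool_rot: [3.141, -0.001, 2.995]
contact_force: [0.4, -0.2, -0.1]
opening: 0.0001
```

```bash
python3 - <<'E'
from h import *
a=robot.read_camera("side")[:,:,::-1][155:375,195:440]
cv2.imwrite("pics/p3.png",cv2.resize(a,None,fx=2.7,fy=2.7,interpolation=3))
print(robot.observe()["tool_pos"])
E
```

```text
[0.49948835 0.09812797 0.20672427]
```

View pics/p3.png

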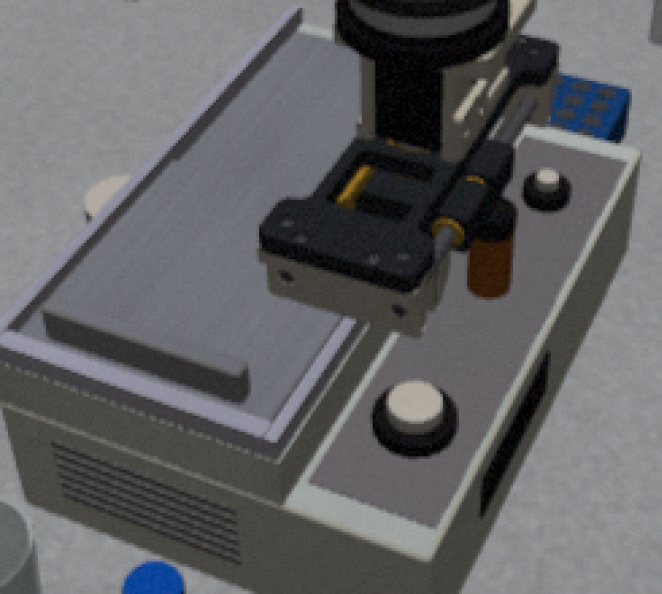

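The cover is against the +y rim (rib at crop (145,345)); the button is clear at (415,396) with the tool above it. Descending.

Call:
jog_arm:
  deltas: [0,-0.04,-0.3,0,0,0,0,-0.04,-0.55,0,0,0,0,-0.04,-0.68,0,0,0,0,-0.04,-0.72,0,0,0,0,-0.04,-0.72,0,0,0]

```text
time: 8.63
tool_pos: [0.4999, 0.0936, 0.1334]
tool_rot: [-3.142, -0.002, 2.994]
contact_force: [-0.1, -1.6, 0.4]
opening: 0.0004
```

Call:
jog_arm:
  deltas: [0,0,-0.02,0,0,0,0,0,-0.03,0,0,0,0,0,-0.03,0,0,0]

```text
time: 8.88
tool_pos: [0.5002, 0.0936, 0.1324]
tool_rot: [3.141, 0.002, 2.994]
contact_force: [-0.1, -0.5, 0.1]
opening: 0.0001
```

Call:
jog_arm:
  deltas: [0,0,-0.02,0,0,0,0,0,-0.03,0,0,0,0,0,-0.03,0,0,0]

```text
time: 9.13
tool_pos: [0.4995, 0.0935, 0.1288]
tool_rot: [3.141, 0.0, 2.994]
contact_force: [-0.1, -0.7, 0.4]
opening: 0.0007
```

Call:
jog_arm:
  deltas: [0,0,-0.02,0,0,0,0,0,-0.03,0,0,0,0,0,-0.03,0,0,0]

```text
time: 9.38
tool_pos: [0.4997, 0.0935, 0.1258]
tool_rot: [3.141, 0.0, 2.994]
contact_force: [0.3, -0.2, 1.4]
opening: 0.0002
```

Call:
jog_arm:
  deltas: [0,0,-0.02,0,0,0,0,0,-0.03,0,0,0,0,0,-0.03,0,0,0]

```text
time: 9.63
tool_pos: [0.4997, 0.0935, 0.1228]
tool_rot: [3.141, 0.0, 2.994]
contact_force: [-0.0, -0.5, 4.3]
opening: -0.0002
```

Call:
jog_arm:
  deltas: [0,0,-0.01,0,0,0,0,0,-0.02,0,0,0,0,0,-0.02,0,0,0]

```text
time: 9.88
tool_pos: [0.4998, 0.0935, 0.1225]
tool_rot: [3.141, 0.001, 2.994]
contact_force: [-5.1, 0.2, 16.8]
opening: 0.0004
```

Bottom reached (4.3 N of spring, then 17 N against the stop). Releasing and checking.

Call:
jog_arm:
  deltas: [0,0,0.1,0,0,0,0,0,0.4,0,0,0,0,0,0.8,0,0,0,0,0,1,0,0,0,0,0,1,0,0,0]

```text
time: 10.3
tool_pos: [0.5018, 0.0936, 0.2254]
tool_rot: [3.14, 0.009, 2.994]
contact_force: [0.2, -0.3, 0.6]
opening: 0.0001
```

Call:
jog_arm:
  deltas: [-0.3,0,0.2,0,0,0,-0.6,0,0.4,0,0,0,-0.9,0,0.4,0,0,0,-0.9,0,0.4,0,0,0,-0.9,0,0.4,0,0,0]

```text
time: 10.72
tool_pos: [0.4085, 0.0936, 0.2605]
tool_rot: [3.142, -0.0, 2.994]
contact_force: [1.0, -0.7, 0.3]
opening: -0.0001
```

```bash
python3 - <<'E'
from h import *
a=robot.read_camera("side")[:,:,::-1]
cv2.imwrite("pics/p4.png",a)
d=cv2.imread("pics/side0.png")
for n,u,v in(("start",415,394),("mode",547,175)):
    m=lambda im:[b for b in blobs(im,im.min(2)>140,(int(S(u,v)[0])-12,int(S(u,v)[1])-12,int(S(u,v)[0])+13,int(S(u,v)[1])+13),8)]
    print(n,m(d),m(a))
o=robot.observe();print(o["tool_pos"],o["contact_force"])
E
```

```text
start [([348.2, 303.2], [3, 9, 19, 14, 202])] [([348.2, 303.3], [3, 9, 19, 14, 215])]
mode [([405.5, 207.5], [15, 0, 10, 3, 17]), ([397.6, 219.6], [10, 11, 6, 4, 17])] []
[0.4095372  0.0934958  0.26037462] [ 0.23106062 -0.24958405  0.14277385]
```

View pics/p4.png

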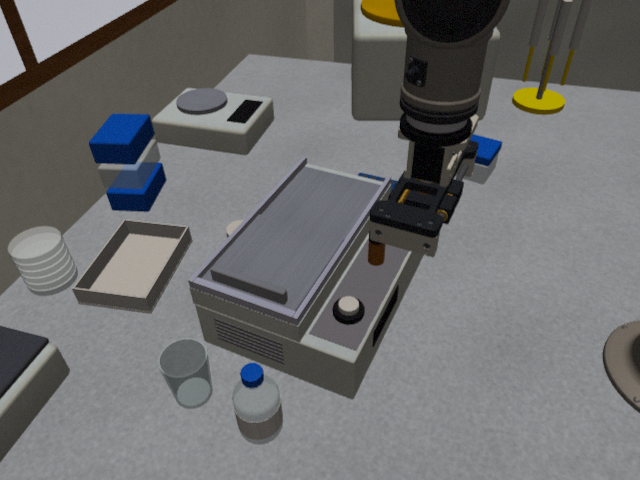

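The start button is back up at (348,303), the same place as at the start. The cover is shut, and the bottle, beaker and spare vial (376,252) have not moved. The mode button is only hidden by the arm, which touches nothing.

```bash
python3 -c "
from cell import robot
print(robot.hand_in())"
```

```text
the job is handed in; nothing more can be done
None
```

I did all three steps in order and handed the job in at about 10.8 s of the 51 s allowed; the hand-in gave no verdict.

- **Vial:** I pushed the proud vial (own x 70, y 85) about 24 mm down to a firm stop. The fingertips stopped at 118 mm, and all four caps looked level in the picture afterwards.
- **Cover:** I pushed the rib until it met the end stop. The force rose from about 3 N to 23 N, and the picture shows the cover shut.
- **Start button:** I pressed it about 6 mm to its stop (4 N of spring, then 17 N) and let it go. Its image is back where it began.

**Last checks:** The last picture shows the bottle, beaker and spare vial standing where they were, and the arm clear with force near zero. The arm hid the mode button, most of the rack and part of the spare vial, and the cover and rail hid most of the jar. The tool never went near the mode button, rack or jar.

**Disagreements:** Triangulated cap heights read about 2 mm above the stated 118 mm. The cover stopped about 5 mm further along than planned, probably because the fingertips are thinner than I assumed.

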